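# Earth yourself, then prove it on the static tester

## Task

Before handling static-sensitive parts, discharge yourself: rest the fingertips lightly on the brass pad of the green earthing point for about a second and lift off, then do the same on the brass pad of the blue tester point and withdraw. Let the sprung pads give a little, but never push them down to their stop, and do not shift or lift the touch points. Leave the charged red and yellow points and the loose parts between them untouched.

Things in the scene. Friction and masses are not known exactly. Their poses are not given: they have to be found in the camera images.
- green_point: The green touch point (earthing point): a round green plastic puck, 72 mm diameter and 32 mm high, about 0.6 kg, standing loose on rubber on the bench, with a round sprung brass pad in its middle and a small black socket sticking out to 44 mm from the centre on its +x side. All four touch points are alike but for colour. Origin: centre of the underside; z up.
- green_pad (a joint): How far the green point's brass pad is pressed down, m: 0 free, 0.012 at its stop. The spring pushes back with about 1.2 N at first and 0.8 N more per mm (about 11 N at the stop); it springs back when released.
- green_top (a point): Centre of the top face of the green point's flat brass pad, 42 mm in diameter; 47 mm above the bench when free (15 mm proud of the coloured rim), and it goes down with the pad.
- blue_point: The blue touch point (static tester's sensing point): a round blue plastic puck, 72 mm diameter and 32 mm high, about 0.6 kg, standing loose on rubber on the bench, with a round sprung brass pad in its middle and a small black socket sticking out to 44 mm from the centre on its +x side. All four touch points are alike but for colour. Origin: centre of the underside; z up.
- blue_pad (a joint): How far the blue point's brass pad is pressed down, m: 0 free, 0.012 at its stop. The spring pushes back with about 1.2 N at first and 0.8 N more per mm (about 11 N at the stop); it springs back when released.
- blue_top (a point): Centre of the top face of the blue point's flat brass pad, 42 mm in diameter; 47 mm above the bench when free (15 mm proud of the coloured rim), and it goes down with the pad.
- red_point: The red touch point (charged terminal, must not be touched): a round red plastic puck, 72 mm diameter and 32 mm high, about 0.6 kg, standing loose on rubber on the bench, with a round sprung brass pad in its middle and a small black socket sticking out to 44 mm from the centre on its +x side. All four touch points are alike but for colour. Origin: centre of the underside; z up.
- red_pad (a joint): How far the red point's brass pad is pressed down, m: 0 free, 0.012 at its stop. The spring pushes back with about 1.2 N at first and 0.8 N more per mm (about 11 N at the stop); it springs back when released.
- red_top (a point): Centre of the top face of the red point's flat brass pad, 42 mm in diameter; 47 mm above the bench when free (15 mm proud of the coloured rim), and it goes down with the pad.
- yellow_point: The yellow touch point (charged terminal, must not be touched): a round yellow plastic puck, 72 mm diameter and 32 mm high, about 0.6 kg, standing loose on rubber on the bench, with a round sprung brass pad in its middle and a small black socket sticking out to 44 mm from the centre on its +x side. All four touch points are alike but for colour. Origin: centre of the underside; z up.
- yellow_pad (a joint): How far the yellow point's brass pad is pressed down, m: 0 free, 0.012 at its stop. The spring pushes back with about 1.2 N at first and 0.8 N more per mm (about 11 N at the stop); it springs back when released.
- yellow_top (a point): Centre of the top face of the yellow point's flat brass pad, 42 mm in diameter; 47 mm above the bench when free (15 mm proud of the coloured rim), and it goes down with the pad.
- relay: Bystander, to be left alone: plug-in relay in a clear cover on a black base, 22 x 28 x 36 mm high, loose on the bench. Origin: centre of the underside.
- heat_sink: Bystander, to be left alone: black finned heat sink, 40 x 50 x 24 mm high, loose on the bench. Origin: centre of the underside.
- block_battery: Bystander, to be left alone: upright blue and yellow block battery, 18 x 26 x 48 mm high, loose on the bench. Origin: centre of the underside.
- bnc_adapter: Bystander, to be left alone: black adapter with a pale connector barrel and a red and a black post, 22 x 44 x 30 mm high, loose on the bench. Origin: centre of the underside.

How it is judged:
By the outcome, as a careful person would: the job done as asked, in the order asked, and still so for the second after the job is handed in, with the robot touching nothing.
It also fails if it takes over 43 s, if anything falls off the work surface, if the arm or the gripper's body presses on something with over 40 N, if the wrist force passes 120 N, or if a joint passes its speed limit or range.

## Robot

A 7-joint arm with a two-finger parallel gripper is mounted at the origin on a cart in front of the work surface, level with it; the furniture and walls round the work are solid. World frame = base frame: x ahead of the robot, y to its left, z up, the work surface at z = 0. Lengths are in m, angles in degrees, forces in N, time in s.
With the tool pointing down it reaches from about 0.425 to 0.875 m from the base axis. Payload 4.7 kg.
Tool frame: the origin (TCP) lies between the finger pads; the fingertips stand env.tip_reach ahead of it and the grasp point (between the pads) lies 2 mm behind it (env.tip_reach is the distance from the TCP to the fingertips, in m); z points along the fingers, y is the line along which they close (so a half turn about z gives the same grasp; the last joint's range is limited). The gripper opens to 87 mm and grips with 3 to 60 N. Pads are 19 mm wide; open, the fingers measure 117 mm over their backs; the gripper's body (75 mm by 190 mm) begins 51 mm behind the grasp point.
Start: joints at [-67.088, 18.392, -4.016, 83.108, 1.295, 78.541, -3.26], TCP at [0.245, 0.602, 0.24] pointing down, gripper open.
Joint ranges: [-163.93, 163.93], [-17.29, 119.83], [-79.2, 71.16], [3.27, 140.29], [-89.18, 269.18], [5.43, 117.66], [-154.24, 154.24]. Speed limits (degrees/s): [147.25, 147.25, 180, 180, 180, 180, 180].

## Interface

Orientations are given as [roll, pitch, yaw] about the fixed x, y, z axes, in that order (R = Rz(yaw) Ry(pitch) Rx(roll)).
In Python, from cell import env gives the robot as it stands.
- The arm moves only by the tool step_hand, called as name(argument=value, ...) on one line, values as JSON. Schema: {"type":"object","properties":{"moves":{"type":"string"},"clamp_n":{"type":"number"},"only":{"type":"string"},"quiet":{"type":"boolean"},"lines":{"type":"string"}},"required":["moves"],"additionalProperties":false}. moves is a string of 1 to 8 rows, one to a line, with the numbers parted by spaces; each row has 5 numbers: dx, dy, dz in fractions of the full range, 1 being 0.75 m, then a turn about the tool's z in parts of the range, where 1.0 means 45 degrees, then the finger opening in m; each row is the pose to reach, as a shift and turn from the pose commanded when the call began, along the tool's axes at that moment; what a row does not reach only later rows make up. A row lasts 1/12 s, in which the tool goes at most 0.0417 m and 7.16 degrees, less where a joint would pass 70% of its speed; a pose out of reach is approached as far as the arm can. The fingers move at their own pace and stop on an object; clamp_n is the grip in N (left out, the last holds). Time passes only in rows, so rows that do not move let the fingers close. The tool returns the time, the measured TCP pose, the force, the opening and the grip force at its end. only (a regular expression) keeps the lines of the reply that match it, lines (a string "A,B") keeps lines A to B, and quiet returns only ok. Shift and turn numbers lie between -1 and 1, and a call with a number outside is refused. Input that does not fit is refused with a message, and nothing moves.
- env.get_obs(): the state, without advancing time (a new reading comes with each control period).
- env.read_camera(name): name is "scene" or "top"; returns a dict with "color" (384x512x3 uint8, blue, green, red), "fx", "fy", "cx", "cy" (pixels), "world_from_camera" (4x4, takes a point from camera to world coordinates). Camera axes: x right, y down, z forward; pixel columns grow to the right and rows downward; lengths in m; the calibration is good to about 2 mm. A picture is of the moment at which its call begins. There is no depth.
- env.sign_off(): hands the job in; it is judged then, once.
The state is a dict: "time_s": time; "qpos": joint angles; "joint_velocities": joint speeds; "effort": joint torques, N m; "tool_pos": TCP position; "tool_rot": TCP orientation; "force": force on the tool from outside, world axes, zero at the start; "wrist_torque": the same for the moment, N m; "grip_width": finger opening in m; "grasp_force": force on a finger pad.
Only numpy, scipy, OpenCV 4.12 (cv2) and the standard library are available. Lean on these libraries where they do the work, as an engineer would, in place of code of your own. Each camera call takes 0.05 s, during which the arm holds its last target. There are 200 camera calls.

## Working session

There is one attempt and no reset: what is moved stays moved. The work goes in short steps, Python scripts to look and compute and a tool call to move; the robot and the scene stay as the last step left them, time stands still between calls to the robot, and variables do not carry over. Pictures are saved under pics/ and viewed, at most 10 in all, crops included, and the job is handed in when it is done.

```bash
ls; mkdir -p pics
```

Run:
```python
from cell import env
import cv2
o=env.get_obs(); print(o['time_s'],o['tool_pos'],o['tool_rot'],env.tip_reach,o['force'],o['grip_width'])
for n in("top","scene"):
    c=env.read_camera(n); cv2.imwrite(f"pics/{n}0.png",c["color"]); print(n,c["fx"],c["cx"],c["cy"],c["world_from_camera"].round(3).tolist() if hasattr(c["world_from_camera"],'round') else c["world_from_camera"])
```

```text
cell.py
pics
0.0 [0.24446239 0.60169909 0.23845524] [-1.79889235e+02  6.79277585e-03  1.57895131e+02] 0.017 [0.65209159 0.26662613 0.02436853] 0.08714589276476935
top 451.99717383681553 254.08882422174116 193.08405734242845 [[0.019, -0.996, 0.093, 0.438], [-1.0, -0.018, 0.008, 0.03], [-0.007, -0.093, -0.996, 0.928], [0.0, 0.0, 0.0, 1.0]]
scene 355.11742271399726 257.2489936311403 186.55814159288522 [[0.877, -0.274, 0.396, 0.183], [-0.481, -0.475, 0.737, -0.625], [-0.013, -0.836, -0.548, 0.53], [0.0, 0.0, 0.0, 1.0]]
```

View pics/top0.png

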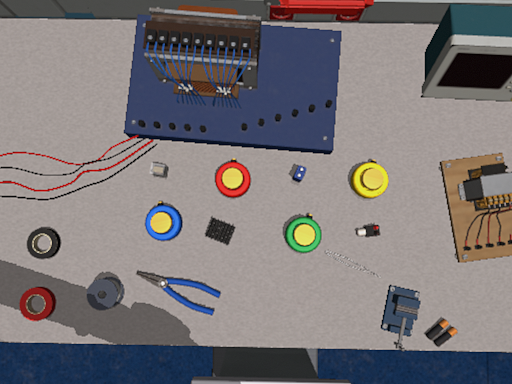

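View pics/scene0.png

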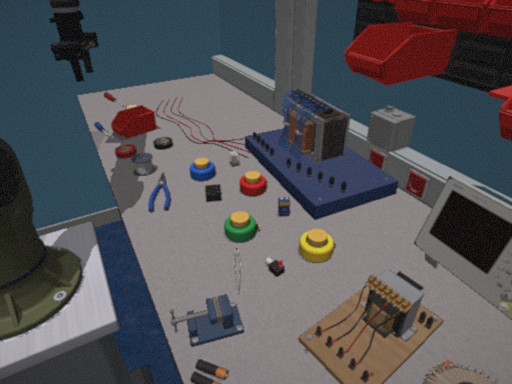

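The top view shows the pads at about green (303,234), blue (163,222), red (233,179) and yellow (370,180). The scene view shows the same four at (240,220), (202,163), (253,178) and (317,238).

Create h.py:
```python
from cell import env
import cv2, numpy as np
from scipy.spatial.transform import Rotation as R
G={"top":{"green":(303,234),"blue":(163,222),"red":(233,179),"yellow":(370,180)},"scene":{"green":(240,219),"blue":(202,163),"red":(253,178),"yellow":(317,238)}}
def ray(c,u,v):
    M=np.array(c["world_from_camera"]); d=M[:3,:3]@[(u-c["cx"])/c["fx"],(v-c["cy"])/c["fy"],1]
    return M[:3,3],d/np.linalg.norm(d)
def pads(n):
    c=env.read_camera(n); hsv=cv2.cvtColor(c["color"],cv2.COLOR_BGR2HSV); out={}
    for k,(u,v) in G[n].items():
        m=cv2.inRange(hsv,np.array([16,60,120]),np.array([24 if k=="yellow" else 30,215,255]))
        N,l,s,ce=cv2.connectedComponentsWithStats(m)
        i=1+np.argmin([np.hypot(*(ce[j]-[u,v]))+(1e3 if s[j,4]<60 else 0) for j in range(1,N)])
        o,d=ray(c,*ce[i]); out[k]=(ce[i],s[i,2:],o,d,o+d*(.047-o[2])/d[2])
    return out
```

Run:
```python
from h import *
a=pads("top");b=pads("scene")
for k in a:
    A,B=a[k],b[k]
    t=np.linalg.lstsq(np.c_[A[3],-B[3]],B[2]-A[2],rcond=None)[0]
    p,q=A[2]+t[0]*A[3],B[2]+t[1]*B[3]
    print(k,A[0].round(1),A[1],B[0].round(1),B[1],"top",A[4].round(4),"scene",B[4].round(4),"tri",((p+q)/2).round(4),"gap",np.linalg.norm(p-q).round(4))
c=env.read_camera("top"); hsv=cv2.cvtColor(c["color"],cv2.COLOR_BGR2HSV)
for u,v in((303,234),(233,179),(370,180),(358,190)): print(u,v,hsv[v,u])
o=env.get_obs();r=R.from_euler("xyz",o["tool_rot"],degrees=True);print(r.as_matrix().round(3).tolist())
for k in("green","blue"): print(k,r.inv().apply(a[k][4]-o["tool_pos"]).round(4))
```

```text
green [304.2 234.3] [ 22  22 369] [239.5 216.8] [ 18  13 188] top [ 0.4418 -0.0614  0.047 ] scene [ 0.4398 -0.0621  0.047 ] tri [ 0.4411 -0.0612  0.046 ] gap 0.0015
blue [160.8 222.1] [ 21  21 349] [201. 161.] [15  9 99] top [0.4601 0.2181 0.047 ] scene [0.4582 0.218  0.047 ] tri [0.4593 0.2185 0.0465] gap 0.0018
red [231.9 177.7] [ 21  21 353] [251.9 174.9] [ 15   9 114] top [0.5499 0.0815 0.047 ] scene [0.5469 0.0806 0.047 ] tri [0.5489 0.082  0.0458] gap 0.0024
yellow [372.8 175.5] [ 22  22 113] [316.9 234.9] [ 23  15 238] top [ 0.5593 -0.1949  0.047 ] scene [ 0.5512 -0.1947  0.047 ] tri [ 0.5565 -0.1936  0.0448] gap 0.007
303 234 [ 29 143 227]
233 179 [ 27 151 228]
370 180 [ 27 149 227]
358 190 [ 24 218 213]
[[-0.927, 0.376, -0.0], [0.376, 0.927, -0.001], [-0.0, -0.001, -1.0]]
green [-0.4324 -0.5403  0.1925]
blue [-0.3442 -0.2745  0.1923]
```

Both views agree: pad heights are 46–47 mm against the expected 47, and pad width is about 42 mm. Targets are green (0.441, -0.0615) and blue (0.4595, 0.218). I'll move over at height and go round via the blue side to stay within reach, closing the fingers on the way.

Units first: shifts go in shares of 0.75 m and turns go in shares of 45 degrees. So -0.344 m is -0.4587, -0.274 m is -0.3653.

step_hand(moves="-0.4587 -0.3653 0 0 0\n-0.4587 -0.3653 0 0 0\n-0.4587 -0.3653 0 0 0\n-0.4587 -0.3653 0 0 0\n-0.4587 -0.3653 0 0 0\n-0.4587 -0.3653 0 0 0\n-0.4587 -0.3653 0 0 0\n-0.4587 -0.3653 0 0 0", clamp_n=5)

```text
time_s: 0.92
tool_pos: [0.4086, 0.3097, 0.2397]
tool_rot: [180.0, 0.0, 157.9]
force: [-0.3, 0.2, -0.2]
grip_width: 0.0417
grasp_force: 0.0
```

step_hand(moves="-0.16 -0.1133 0 0 0\n-0.16 -0.1133 0 0 0\n-0.16 -0.1133 0 0 0\n-0.16 -0.1133 0 0 0\n-0.16 -0.1133 0 0 0")

```text
time_s: 1.33
tool_pos: [0.4903, 0.1811, 0.2399]
tool_rot: [-179.9, 0.1, 157.3]
force: [-0.5, 0.0, -0.5]
grip_width: 0.0083
grasp_force: 0.0
```

Create d.py:
```python
from h import *
import sys
T={"green":(.441,-.0615,.047),"blue":(.4595,.218,.047)}[sys.argv[1]]
o=env.get_obs();r=R.from_euler("xyz",o["tool_rot"],degrees=True)
print(o["time_s"],o["tool_pos"].round(4),o["tool_rot"].round(2),o["force"].round(2),"d",r.inv().apply(np.array(T)-o["tool_pos"]).round(4),"tipz",(o["tool_pos"]+env.tip_reach*r.as_matrix()[:,2]).round(4))
```

```bash
python3 d.py green
```

```text
1.3333 [0.4903 0.1811 0.2399] [-1.7993e+02  1.5000e-01  1.5732e+02] [-0.48  0.02 -0.52] d [-0.0476 -0.2426  0.1933] tipz [0.4903 0.1811 0.2229]
```

Converted, -0.24 m is -0.32, -0.046 m is -0.0613.

step_hand(moves="-0.0613 -0.32 0 0 0\n-0.0613 -0.32 0 0 0\n-0.0613 -0.32 0 0 0\n-0.0613 -0.32 0 0 0\n-0.0613 -0.32 0 0 0\n-0.0613 -0.32 0 0 0\n-0.0613 -0.32 0 0 0\n-0.0613 -0.32 0.0267 0 0")

```text
time_s: 2.0
tool_pos: [0.4416, -0.0534, 0.2229]
tool_rot: [179.7, 0.4, 157.6]
force: [-0.1, -0.6, 0.2]
grip_width: 0.0006
grasp_force: 0.0
```

step_hand(moves="0 0 0 0 0\n0 0 0 0 0\n0 0 0 0 0")

```text
time_s: 2.25
tool_pos: [0.4397, -0.051, 0.22]
tool_rot: [-180.0, 0.0, 158.0]
force: [0.2, 0.5, 0.5]
grip_width: 0.0003
grasp_force: 0.0
```

```bash
python3 d.py green
```

```text
2.25 [ 0.4397 -0.051   0.22  ] [-1.7999e+02  1.0000e-02  1.5799e+02] [0.16 0.53 0.46] d [-0.0051 -0.0093  0.173 ] tipz [ 0.4397 -0.051   0.203 ]
```

Converted, 0.135 m is 0.18, -0.0095 m is -0.0127.

step_hand(moves="-0.0067 -0.0127 0.04 0 0\n-0.0067 -0.0127 0.08 0 0\n-0.0067 -0.0127 0.12 0 0\n-0.0067 -0.0127 0.1533 0 0\n-0.0067 -0.0127 0.1733 0 0\n-0.0067 -0.0127 0.18 0 0\n-0.0067 -0.0127 0.18 0 0\n-0.0067 -0.0127 0.18 0 0")

```text
time_s: 2.92
tool_pos: [0.4416, -0.0622, 0.0856]
tool_rot: [180.0, 0.1, 157.9]
force: [0.7, 0.6, -0.5]
grip_width: 0.0006
grasp_force: 0.0
```

```bash
python3 d.py green
```

Run:
```python
from h import *
for n in("top","scene"):
    cv2.imwrite(f"pics/{n}1.png",env.read_camera(n)["color"])
a=cv2.imread("pics/scene1.png")[150:280,160:330]; b=cv2.imread("pics/top1.png")[160:290,230:400]
cv2.imwrite("pics/c1.png",cv2.resize(np.hstack([a,b]),None,fx=2.3,fy=2.3))
```

```text
2.9167 [ 0.4416 -0.0622  0.0856] [1.7998e+02 7.0000e-02 1.5794e+02] [ 0.73  0.61 -0.45] d [0.0009 0.0004 0.0386] tipz [ 0.4416 -0.0622  0.0686]
```

View pics/c1.png

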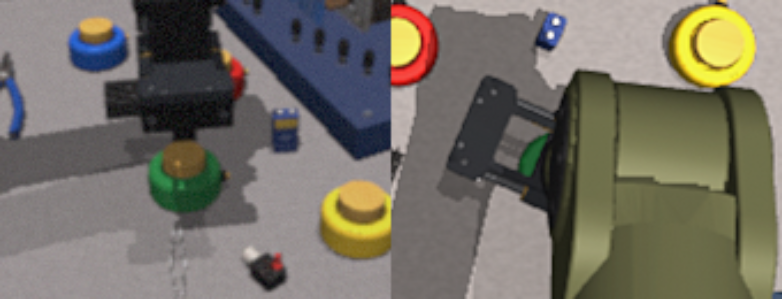

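The fingertips are centred above the green pad in the scene crop (pad at about crop pixel (185,157)). I'll descend slowly until the force shows contact.

Converted, 0.02 m is 0.0267, 0.018 m is 0.024.

step_hand(moves="0 0 0.008 0 0\n0 0 0.016 0 0\n0 0 0.02 0 0\n0 0 0.024 0 0\n0 0 0.0253 0 0\n0 0 0.0267 0 0\n0 0 0.0267 0 0")

```text
time_s: 3.6
tool_pos: [0.4405, -0.0626, 0.0644]
tool_rot: [-180.0, -0.0, 157.9]
force: [-0.0, 0.1, 0.7]
grip_width: 0.0006
grasp_force: 0.4
```

```bash
python3 d.py green
```

```text
3.6 [ 0.4405 -0.0626  0.0644] [-1.7999e+02 -2.0000e-02  1.5789e+02] [-0.05  0.07  0.69] d [-0.0001  0.0012  0.0174] tipz [ 0.4405 -0.0626  0.0474]
```

step_hand(moves="0 0 0.0013 0 0\n0 0 0.0027 0 0\n0 0 0.0027 0 0\n0 0 0.0027 0 0")

```text
time_s: 3.93
tool_pos: [0.4407, -0.0626, 0.0627]
tool_rot: [180.0, 0.0, 157.9]
force: [-1.0, -0.3, 2.7]
grip_width: 0.001
grasp_force: 1.1
```

```bash
python3 d.py green
```

```text
3.9333 [ 0.4407 -0.0626  0.0627] [179.99   0.   157.89] [-0.99 -0.29  2.72] d [0.0001 0.0011 0.0157] tipz [ 0.4407 -0.0626  0.0457]
```

Converted, 0.0012 m is 0.0016.

step_hand(moves="0 0 0.0016 0 0\n0 0 0.0016 0 0\n0 0 0.0016 0 0\n0 0 0.0016 0 0\n0 0 0.0016 0 0\n0 0 0.0016 0 0")

```text
time_s: 4.43
tool_pos: [0.4407, -0.0626, 0.0614]
tool_rot: [180.0, 0.0, 157.9]
force: [0.2, -1.2, 3.1]
grip_width: 0.0009
grasp_force: 1.6
```

```bash
python3 d.py green
```

```text
4.4333 [ 0.4407 -0.0626  0.0614] [1.7999e+02 1.0000e-02 1.5789e+02] [ 0.16 -1.16  3.08] d [0.0001 0.0011 0.0144] tipz [ 0.4407 -0.0626  0.0444]
```

step_hand(moves="0 0 0 0 0\n0 0 0 0 0\n0 0 0 0 0\n0 0 0 0 0\n0 0 0 0 0\n0 0 0 0 0")

```text
time_s: 4.93
tool_pos: [0.4407, -0.0626, 0.0614]
tool_rot: [180.0, 0.0, 157.9]
force: [-1.4, -0.5, 3.0]
grip_width: 0.0006
grasp_force: 1.7
```

```bash
python3 d.py green
```

```text
4.9333 [ 0.4407 -0.0626  0.0614] [1.800e+02 1.000e-02 1.579e+02] [-1.41 -0.49  3.02] d [0.0001 0.0011 0.0144] tipz [ 0.4407 -0.0626  0.0444]
```

Converted, -0.13 m is -0.1733, -0.11 m is -0.1467.

step_hand(moves="0 0 -0.0053 0 0\n0 0 -0.0267 0 0\n0 0 -0.0667 0 0\n0 0 -0.1067 0 0\n0 0 -0.1467 0 0\n0 0 -0.1733 0 0\n0 0 -0.1733 0 0\n0 0 -0.1733 0 0")

```text
time_s: 5.6
tool_pos: [0.4413, -0.0623, 0.1923]
tool_rot: [179.9, 0.1, 157.9]
force: [-0.1, -0.6, -0.2]
grip_width: 0.0005
grasp_force: 0.0
```

```bash
python3 d.py blue
```

```text
5.6 [ 0.4413 -0.0623  0.1923] [1.7990e+02 1.2000e-01 1.5792e+02] [-0.13 -0.57 -0.21] d [0.0888 0.2663 0.1456] tipz [ 0.4413 -0.0623  0.1753]
```

Converted, 0.2665 m is 0.3553, 0.0885 m is 0.118.

step_hand(moves="0.118 0.3553 0 0 0\n0.118 0.3553 0 0 0\n0.118 0.3553 0 0 0\n0.118 0.3553 0 0 0\n0.118 0.3553 0 0 0\n0.118 0.3553 0 0 0\n0.118 0.3553 0 0 0\n0.118 0.3553 0 0 0")

```text
time_s: 6.27
tool_pos: [0.4565, 0.2252, 0.1891]
tool_rot: [180.0, -0.2, 158.5]
force: [-0.6, 0.4, 1.0]
grip_width: 0.0003
grasp_force: 0.0
```

step_hand(moves="0 0 0 0 0\n0 0 0 0 0\n0 0 0 0 0")

```text
time_s: 6.52
tool_pos: [0.4587, 0.2158, 0.1905]
tool_rot: [-179.9, -0.0, 157.8]
force: [0.4, -0.2, 0.2]
grip_width: 0.0006
grasp_force: 0.0
```

```bash
python3 d.py blue
```

Run:
```python
from h import *
for n in("top","scene"):
    a=env.read_camera(n)["color"]; cv2.imwrite(f"pics/{n}2.png",a)
cv2.imwrite("pics/c2.png",np.hstack([a[60:360,120:420],cv2.imread("pics/top2.png")[60:360,90:420]]))
```

```text
6.5167 [0.4587 0.2158 0.1905] [-1.7991e+02 -4.0000e-02  1.5776e+02] [ 0.37 -0.16  0.22] d [0.     0.0026 0.1435] tipz [0.4587 0.2158 0.1735]
```

View pics/c2.png

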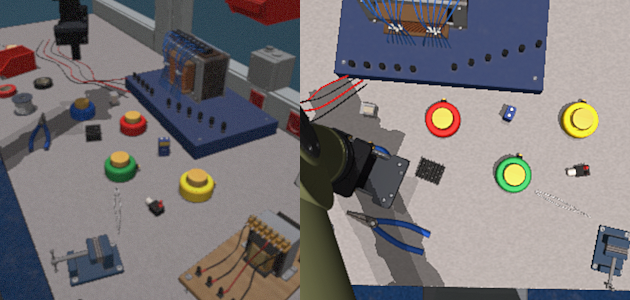

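Green is still at top pixel (304,234), unmoved. The gripper is over blue.

Converted, 0.105 m is 0.14, 0.095 m is 0.1267.

step_hand(moves="0 0.0027 0.0333 0 0\n0 0.0027 0.0667 0 0\n0 0.0027 0.1 0 0\n0 0.0027 0.1267 0 0\n0 0.0027 0.14 0 0\n0 0.0027 0.14 0 0\n0 0.0027 0.14 0 0\n0 0.0027 0.14 0 0")

```text
time_s: 7.28
tool_pos: [0.4608, 0.2197, 0.0878]
tool_rot: [179.9, 0.1, 157.9]
force: [-0.3, -0.3, 1.0]
grip_width: 0.0004
grasp_force: 0.0
```

```bash
python3 d.py blue
```

```text
7.2833 [0.4608 0.2197 0.0878] [1.7988e+02 9.0000e-02 1.5786e+02] [-0.34 -0.27  1.  ] d [ 0.0006 -0.0022  0.0408] tipz [0.4608 0.2198 0.0708]
```

Converted, 0.021 m is 0.028, 0.02 m is 0.0267.

step_hand(moves="0 -0.0013 0.008 0 0\n0 -0.0013 0.016 0 0\n0 -0.0013 0.0213 0 0\n0 -0.0013 0.024 0 0\n0 -0.0013 0.0267 0 0\n0 -0.0013 0.028 0 0\n0 -0.0013 0.028 0 0")

```text
time_s: 7.87
tool_pos: [0.4592, 0.2186, 0.0651]
tool_rot: [-180.0, -0.0, 157.9]
force: [0.3, -0.7, -0.8]
grip_width: 0.0006
grasp_force: 0.0
```

```bash
python3 d.py blue
```

```text
7.8667 [0.4592 0.2186 0.0651] [-1.7998e+02 -1.0000e-02  1.5790e+02] [ 0.26 -0.68 -0.84] d [-0.0005 -0.0004  0.0181] tipz [0.4592 0.2186 0.0481]
```

Converted, 0.0036 m is 0.0048, 0.003 m is 0.004.

step_hand(moves="0 0 0.0013 0 0\n0 0 0.0027 0 0\n0 0 0.004 0 0\n0 0 0.0048 0 0\n0 0 0.0048 0 0\n0 0 0.0048 0 0")

```text
time_s: 8.37
tool_pos: [0.4595, 0.2187, 0.062]
tool_rot: [180.0, 0.0, 157.9]
force: [-1.2, -0.4, 3.8]
grip_width: 0.0004
grasp_force: 1.4
```

```bash
python3 d.py blue
```

```text
8.3667 [0.4595 0.2187 0.062 ] [1.7997e+02 2.0000e-02 1.5790e+02] [-1.2 -0.4  3.8] d [-0.0003 -0.0007  0.015 ] tipz [0.4595 0.2187 0.045 ]
```

step_hand(moves="0 0 0 0 0\n0 0 0 0 0\n0 0 0 0 0\n0 0 0 0 0\n0 0 0 0 0\n0 0 0 0 0\n0 0 0 0 0")

```text
time_s: 8.95
tool_pos: [0.4595, 0.2187, 0.0619]
tool_rot: [180.0, 0.0, 157.9]
force: [-0.2, 0.5, 2.6]
grip_width: 0.0005
grasp_force: 1.5
```

```bash
python3 d.py blue
```

```text
8.95 [0.4595 0.2187 0.0619] [1.7998e+02 2.0000e-02 1.5789e+02] [-0.17  0.47  2.59] d [-0.0003 -0.0006  0.0149] tipz [0.4595 0.2187 0.0449]
```

Contact began at about 8.05 s, so I'll hold a little longer and then withdraw.

Converted, -0.11 m is -0.1467, -0.08 m is -0.1067.

step_hand(moves="0 0 0 0 0\n0 0 0 0 0\n0 0 0 0 0\n0 0 -0.0053 0 0\n0 0 -0.0267 0 0\n0 0 -0.0667 0 0\n0 0 -0.1067 0 0\n0 0 -0.1467 0 0")

```text
time_s: 9.62
tool_pos: [0.4582, 0.2179, 0.1722]
tool_rot: [-179.9, -0.1, 157.9]
force: [0.8, 0.1, -0.1]
grip_width: 0.0007
grasp_force: 0.0
```

step_hand(moves="0.04 0.0533 -0.0533 0 0\n0.08 0.1067 -0.08 0 0\n0.12 0.16 -0.08 0 0\n0.1333 0.2133 -0.08 0 0\n0.1333 0.2533 -0.08 0 0\n0.1333 0.2667 -0.08 0 0\n0.1333 0.2667 -0.08 0 0\n0.1333 0.2667 -0.08 0 0")

```text
time_s: 10.28
tool_pos: [0.4405, 0.4429, 0.23]
tool_rot: [-179.8, -0.1, 158.1]
force: [0.5, -0.8, -1.0]
grip_width: 0.0003
grasp_force: 0.0
```

step_hand(moves="0.0533 0.04 0 0 0\n0.1067 0.08 0 0 0\n0.1333 0.1067 0 0 0\n0.1333 0.1067 0 0 0\n0.1333 0.1067 0 0 0\n0.1333 0.1067 0 0 0\n0.1333 0.1067 0 0 0\n0.1333 0.1067 0 0 0")

```text
time_s: 10.95
tool_pos: [0.3813, 0.551, 0.232]
tool_rot: [-180.0, 0.1, 157.7]
force: [0.1, -0.6, 0.5]
grip_width: 0.001
grasp_force: 0.0
```

Run:
```python
from h import *
for k,v in pads("top").items(): print(k,v[0].round(1),v[1],v[4].round(4))
cv2.imwrite("pics/top3.png",env.read_camera("top")["color"])
```

```text
green [304.2 234.3] [ 22  22 369] [ 0.4418 -0.0614  0.047 ]
blue [160.8 222.1] [ 21  21 349] [0.4601 0.2181 0.047 ]
red [231.9 177.7] [ 21  21 353] [0.5499 0.0815 0.047 ]
yellow [372.3 175.3] [ 22  22 103] [ 0.5595 -0.194   0.047 ]
```

View pics/top3.png

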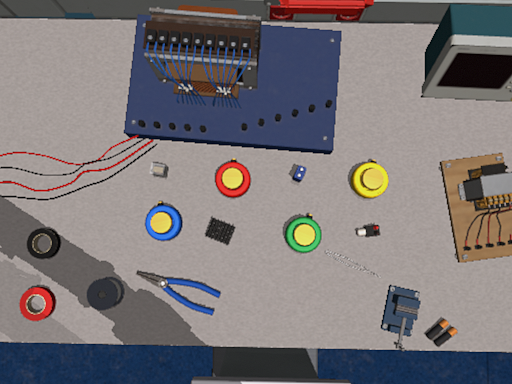

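The final top view matches the first. Green is at (304,234) and blue at (161,222), and nothing has moved.

```bash
python3 -c "
from cell import env
print(env.sign_off())"
```

```text
the job is handed in; nothing more can be done
None
```

I touched the green pad and then the blue one, each for just over a second with about 2–3 mm of give, then withdrew; the final top view shows nothing moved, and the job is handed in at about 11 s (no verdict was returned).

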